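# Set the saucepan's heat on the touch slider

## Task

The saucepan stands on one of the two zones of the induction hob: set that zone to level six. With the closed fingers pointing straight down, put the fingertip on the low end of that zone's touch slider (the shortest mark), slide it lightly along the row of marks in one unbroken stroke up to the sixth mark and no further, and finish with the fingertip still resting gently on the sixth mark: the program ends while it touches the glass there. Do not touch the other zone's slider, and do not pick up, push or knock anything.

Things in the scene. Friction and masses are not known exactly. Their poses are not given: they have to be found in the camera images.
- hob: portable two-zone induction hob, black glass top 360 (x) by 600 (y) mm, level, 66 mm above the origin (centre of its underside, on the table). Front long edge towards the robot at yaw 0, its y axis to the left along it. One printed touch slider in front of each zone. It cannot slide on the table; on soft feet the whole top sinks 1 mm per 6 N of push, stays level and springs back
- left_low (a point): first mark (low end) of the left zone's slider, its centre, on the glass; axes as the hob's. The slider is a straight row of nine flat pale printed ticks 20 mm apart, running along the hob's -y (to the right) from here; each tick is 4 mm wide, lies across the row and is centred on it; lengths grow from 8 mm (low) to 32 mm (high). The sixth mark is 100 mm from this one
- left_high (a point): ninth (longest) mark of the left zone's slider, its centre, on the glass; axes as the hob's
- right_low (a point): first mark (low end) of the right zone's slider, its centre, on the glass; axes as the hob's. The slider is a straight row of nine flat pale printed ticks 20 mm apart, running along the hob's -y (to the right) from here; each tick is 4 mm wide, lies across the row and is centred on it; lengths grow from 8 mm (low) to 32 mm (high). The sixth mark is 100 mm from this one
- right_high (a point): ninth (longest) mark of the right zone's slider, its centre, on the glass; axes as the hob's
- left_zone (a point): centre of the left cooking zone (printed circle 184 mm across), on the glass; 190 mm behind (+x of) the middle of its own slider
- right_zone (a point): centre of the right cooking zone (printed circle 184 mm across), on the glass; 190 mm behind (+x of) the middle of its own slider
- saucepan: steel saucepan, 160 mm across and 75 mm high, with one long dark handle that reaches 238 mm from the pan's axis, up to 76 mm high, along the pan's +x, turned away from the robot; stands on either zone, loose; origin at the centre of its underside
- bowl: white ceramic bowl, 164 mm across and 70 mm high, no handle, put down on the idle zone, loose; origin at the centre of its underside; leave it alone
- salt_pot: small ceramic salt pot with a wooden lid, 46 mm across and 61 mm high, loose, standing on the glass between the two sliders; origin at the centre of its underside; leave it alone
- spoon: wooden spoon 190 mm long and under 25 mm high, loose, lying on the glass between the zones; origin under its middle; leave it alone
- rolling_pin: white rolling pin with two thickness rings, 400 mm long, 49 mm thick, loose, lying on the table left of the hob; origin under its middle; leave it alone
- tumbler: drinking glass, 70 mm across and 95 mm high, loose, on the table right of the hob; origin at the centre of its underside; leave it alone
- cutter: round steel pastry cutter, 74 mm across and 35 mm high, loose, on the table right of the hob; origin at the centre of its underside; leave it alone

How it is judged:
By the outcome, as a careful person would: the job done as asked, in the order asked, and still so for the second after the job is handed in, while the arm keeps its last pose, push and grip.
It also fails if it takes over 35 s, if anything falls off the work surface, if the arm or the gripper's body presses on something with over 40 N, if the wrist force passes 120 N, or if a joint passes its speed limit or range.

## Robot

A 7-joint arm with a two-finger parallel gripper is mounted at the origin on the work surface. World frame = base frame: x ahead of the robot, y to its left, z up, the work surface at z = 0. Lengths are in m, angles in rad, forces in N, time in s.
With the tool pointing down it reaches from about 0.35 to 0.9 m from the base axis. Payload 19.9 kg.
Tool frame: the origin (TCP) lies between the finger pads; the fingertips stand 19 mm ahead of it and the grasp point (between the pads) is the TCP; z points along the fingers, y is the line along which they close (so a half turn about z gives the same grasp; the last joint's range is limited). The gripper opens to 94 mm and grips with 3 to 60 N. Pads are 16 mm wide; open, the fingers measure 119 mm over their backs; the gripper's body (75 mm by 177 mm) begins 78 mm behind the grasp point.
Start: joints at [-1.266, 0.417, -0.01, 1.614, 0.005, 1.111, -0.053], TCP at [0.212, 0.588, 0.224] pointing down, gripper open.
Joint ranges: [-2.81, 2.81], [-0.39, 2.02], [-1.27, 1.25], [0.06, 2.57], [-1.19, 4.33], [0.19, 2], [-2.82, 2.82]. Speed limits (rad/s): [1.89, 1.89, 2.39, 2.39, 3.01, 3.01, 3.01].

## Interface

Orientations are given as a 3x3 rotation matrix whose columns are the frame's x, y, z axes.
In Python, from rig import robot gives the robot as it stands. Calls block until the motion is done:
- robot.move_ptp(position, orientation): joint-space move of the TCP to a pose.
- robot.move_linear(position, velocity=0.15, frame=None, threshold=None): straight line of the TCP; frame=None keeps the orientation; velocity is the mean speed in m/s. With threshold (N) it stops when the force on the tool has changed by that much, and returns True; else False.
- robot.goto_joints(angles): joint-space move.
- robot.gripper_to(opening): finger opening in m; the grip force is fixed at half the most; returns when the fingers have stopped.
- robot.pause(seconds).
- robot.ik(position, orientation): joint angles nearest the present ones, or None.
- robot.get_state(): the state.
- robot.grab_frame(name): name is "scene" or "top"; returns the picture (480x640x3 uint8, red, green, blue); there is no depth.
- robot.camera_info(name): a dict with "fx", "fy", "cx", "cy" (pixels), "dist" ([k1, k2, p1, p2, k3] as OpenCV has them; the pictures are not rectified), "rvec" (rotation vector, rad) and "tvec" (3), from world to camera coordinates, as OpenCV has them. Camera axes: x right, y down, z forward; pixel columns grow to the right and rows downward; lengths in m; the calibration is good to about 2 mm. A picture is of the moment at which its call begins. camera_info takes no time and is no camera call.
A pose or a line that the arm cannot do raises robot.PlanningError and nothing moves.
- robot.sign_off(): hands the job in; it is judged then, once.
The state is a dict: "time": time; "qpos": joint angles; "joint_vel": joint speeds; "effort": joint torques, N m; "ee_pos": TCP position; "tool_rot": TCP orientation; "force": force on the tool from outside, world axes, zero at the start; "moment": the same for the moment, N m; "opening": finger opening in m; "grasp_force": force on a finger pad.
Only numpy, scipy, OpenCV 4.12 (cv2) and the standard library are available. Lean on these libraries where they do the work, as an engineer would, in place of code of your own. Each camera call takes 0.05 s, during which the arm holds its last target. There are 200 camera calls.

## Working session

There is one attempt and no reset: what is moved stays moved. The work goes in short steps, each a Python script; the robot and the scene stay as the last script left them, time stands still between calls to the robot, and variables do not carry over. Pictures are saved under pics/ and viewed, at most 10 in all, crops included, and the job is handed in when it is done.

```bash
mkdir -p pics; ls; python3 - <<'E'
from rig import robot
import cv2
for n in("scene","top"):
    cv2.imwrite(f"pics/{n}0.png",robot.grab_frame(n)[:,:,::-1]); print(robot.camera_info(n))
s=robot.get_state();print(s['time'],s['ee_pos'],s['tool_rot'],s['opening'],s['force'])
E
```

```text
pics
{'fx': 564.3948123429228, 'fy': 564.3948123429228, 'cx': 330.1770461254908, 'cy': 243.5194367878691, 'dist': array([-0.09461532,  0.        ,  0.        ,  0.        ,  0.        ]), 'rvec': array([ 1.02551072,  2.44197094, -1.00128655]), 'tvec': array([ 0.43075809, -0.25254932,  1.68905694])}
{'fx': 524.265686518807, 'fy': 524.265686518807, 'cx': 319.8871118270823, 'cy': 238.78975138826397, 'dist': array([-0.07855979,  0.        ,  0.        ,  0.        ,  0.        ]), 'rvec': array([ 2.14796019, -2.21046674,  0.09662069]), 'tvec': array([0.04430059, 0.64029202, 1.35670317])}
0.1 [0.21171811 0.58771659 0.22391143] [[-9.40828780e-01  3.38882155e-01 -3.03865929e-04]
 [ 3.38882284e-01  9.40828206e-01 -1.04123689e-03]
 [-6.69709656e-05 -1.08260042e-03 -9.99999412e-01]] 0.09414662987357644 [-0.10478192 -0.16235974  0.24859947]
```

View pics/top0.png

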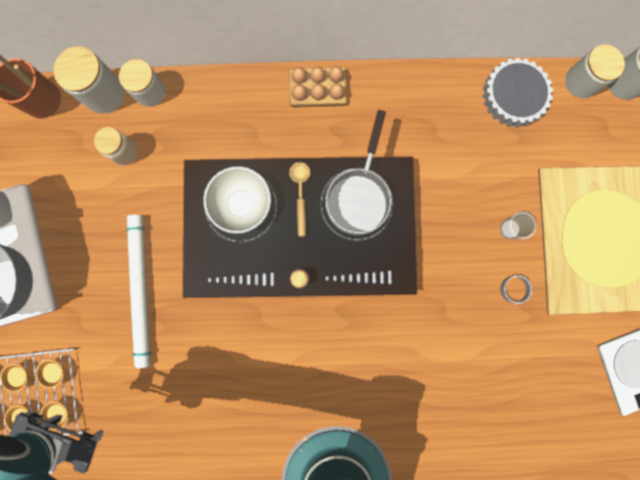

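View pics/scene0.png

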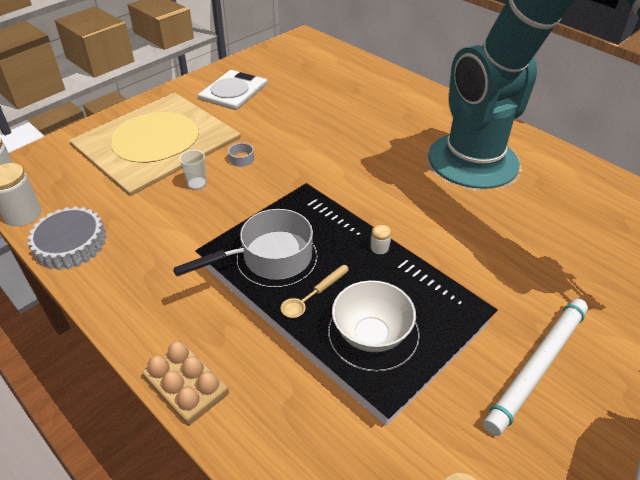

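The pan is on the right zone (top view about (357,203)), so the slider to use is the right one: ticks from about (327,278) (low) to (389,277) (high) in the top view. The salt pot is at (299,278), left of the low end.

```bash
cat > h.py <<'E'
import cv2,numpy as np
from rig import robot
def ray(n,p,z):
    c=robot.camera_info(n);K=np.array([[c['fx'],0,c['cx']],[0,c['fy'],c['cy']],[0,0,1]])
    u=cv2.undistortPoints(np.float64(p).reshape(-1,1,2),K,c['dist']).reshape(-1,2)
    R=cv2.Rodrigues(c['rvec'])[0];C=-R.T@c['tvec'];d=np.c_[u,np.ones(len(u))]@R
    return C+d*((z-C[2])/d[:,2])[:,None]
def ticks(n,box):
    # box x0,y0,x1,y1 ; intensity-weighted centroids of bright blobs, on the glass plane
    g=cv2.cvtColor(robot.grab_frame(n),cv2.COLOR_RGB2GRAY).astype(float)
    x0,y0,x1,y1=box;g=g[y0:y1,x0:x1];g=cv2.resize(g,None,fx=4,fy=4,interpolation=cv2.INTER_CUBIC)
    bg=np.median(g);k,l,s,_=cv2.connectedComponentsWithStats((g>bg+45).astype(np.uint8))
    out=[]
    for i in range(1,k):
        if s[i,4]<20: continue
        ys,xs=np.where(l==i);w=g[ys,xs]-bg
        out.append(((np.average(xs,weights=w)+.5)/4-.5+x0,(np.average(ys,weights=w)+.5)/4-.5+y0))
    return np.array(sorted(out))
E
python3 - <<'E'
from h import *
np.set_printoptions(precision=4,suppress=True)
for n,b in(("top",(318,264,400,290)),("scene",(302,194,366,239)),("top",(202,266,280,290))):
    p=ticks(n,b);w=ray(n,p,.066);print(n,len(p));print(np.c_[p,w]);print(np.linalg.norm(np.diff(w,axis=0),axis=1), np.linalg.norm(w[-1]-w[0]))
# hob corners (top), glass outline
g=robot.grab_frame("top");m=(g.max(2)<60).astype(np.uint8);m=cv2.morphologyEx(m,cv2.MORPH_OPEN,np.ones((3,3)))
m[:140]=0;m[310:]=0;m[:,:170]=0;m[:,430:]=0
r=cv2.minAreaRect(cv2.findNonZero(m));print(ray("top",cv2.boxPoints(r),.066))
E
```

```text
top 9
[[326.584  277.9852   0.5372   0.0119   0.066 ]
 [334.4053 277.8569   0.537   -0.008    0.066 ]
 [342.3158 277.6971   0.5368  -0.0282   0.066 ]
 [350.1458 277.6881   0.5362  -0.0482   0.066 ]
 [357.9937 277.5867   0.5359  -0.0683   0.066 ]
 [365.8253 277.2017   0.5363  -0.0883   0.066 ]
 [373.5796 277.4973   0.5349  -0.1081   0.066 ]
 [381.4218 277.2256   0.535   -0.1282   0.066 ]
 [389.2504 276.8529   0.5354  -0.1483   0.066 ]]
[0.02   0.0202 0.02   0.02   0.02   0.0198 0.0201 0.0201] 0.16017674785655953
scene 11
[[306.9035 228.2958   0.6102  -0.0883   0.066 ]
 [311.8221 201.9572   0.5333  -0.1494   0.066 ]
 [317.1598 205.7295   0.5339  -0.1295   0.066 ]
 [322.9187 209.3923   0.5335  -0.1093   0.066 ]
 [328.3569 213.2485   0.5342  -0.0895   0.066 ]
 [334.1824 216.9966   0.534   -0.0695   0.066 ]
 [340.1206 220.9498   0.534   -0.0492   0.066 ]
 [345.9222 224.9073   0.5343  -0.0293   0.066 ]
 [351.311  202.6629   0.4639  -0.0762   0.066 ]
 [351.7974 228.9441   0.5347  -0.0094   0.066 ]
 [357.8243 233.1502   0.5353   0.0109   0.066 ]]
[0.0983 0.02   0.0202 0.0198 0.0199 0.0204 0.0199 0.0846 0.0974 0.0203] 0.12429684806122109
top 9
[[209.1129 279.6387   0.5413   0.3123   0.066 ]
 [216.9845 279.562    0.5409   0.2921   0.066 ]
 [224.6955 279.3264   0.541    0.2723   0.066 ]
 [232.6273 279.3431   0.5404   0.2519   0.066 ]
 [240.3471 279.1866   0.5403   0.2321   0.066 ]
 [248.1551 279.1934   0.5397   0.2121   0.066 ]
 [256.0001 279.1406   0.5393   0.1921   0.066 ]
 [263.8241 279.1718   0.5387   0.1721   0.066 ]
 [271.6613 278.7824   0.5391   0.152    0.066 ]]
[0.0203 0.0198 0.0204 0.0198 0.02   0.0201 0.02   0.02  ] 0.16031032228219982
[[0.5659 0.0661 0.066 ]
 [0.5732 0.0442 0.066 ]
 [0.5355 0.0317 0.066 ]
 [0.5283 0.0536 0.066 ]]
```

```bash
python3 - <<'E'
from h import *
R=np.array([[0,1,0],[1,0,0],[0,0,-1.]])
robot.gripper_to(0.0)
robot.move_ptp([.5362,.0114,.19],R)
robot.move_linear([.5362,.0114,.066+.019+.012],velocity=.1)
robot.pause(.3)
s=robot.get_state();print(s['time'],s['ee_pos'],s['tool_rot'],s['opening'],s['force'],s['qpos'])
f=[]
for i in range(8):
    robot.pause(.03);f.append(robot.get_state()['force'])
print(np.mean(f,0),np.std(f,0))
im=robot.grab_frame("scene")[130:280,270:470,::-1]
cv2.imwrite("pics/s1.png",cv2.resize(im,None,fx=4,fy=4))
t=robot.grab_frame("top");cv2.imwrite("pics/t1.png",cv2.resize(t[180:320,240:430,::-1],None,fx=4,fy=4))
c=robot.camera_info("scene")
K=np.array([[c['fx'],0,c['cx']],[0,c['fy'],c['cy']],[0,0,1]])
p=s['ee_pos']+.019*s['tool_rot'][:,2]
print(p,cv2.projectPoints(p,c['rvec'],c['tvec'],K,c['dist'])[0]-[270,130])
E
```

```text
5.4583 [0.53631775 0.01148142 0.09726355] [[-1.04941466e-04  9.99999909e-01  4.14253570e-04]
 [ 9.99999977e-01  1.04863613e-04  1.87950745e-04]
 [ 1.87907287e-04  4.14273284e-04 -9.99999897e-01]] 0.00036480788064593636 [0.37303435 0.38125589 0.48748334] [-0.52623061  0.47820563  0.55994339  1.95622622 -0.3472847   0.80189308
  0.22818986]
[ 0.14316728  0.07972546 -0.08572161] [0.24158692 0.20057519 0.49159933]
[0.53632562 0.01148499 0.07826356] [[[87.96566453 99.80896187]]]
```

View pics/s1.png

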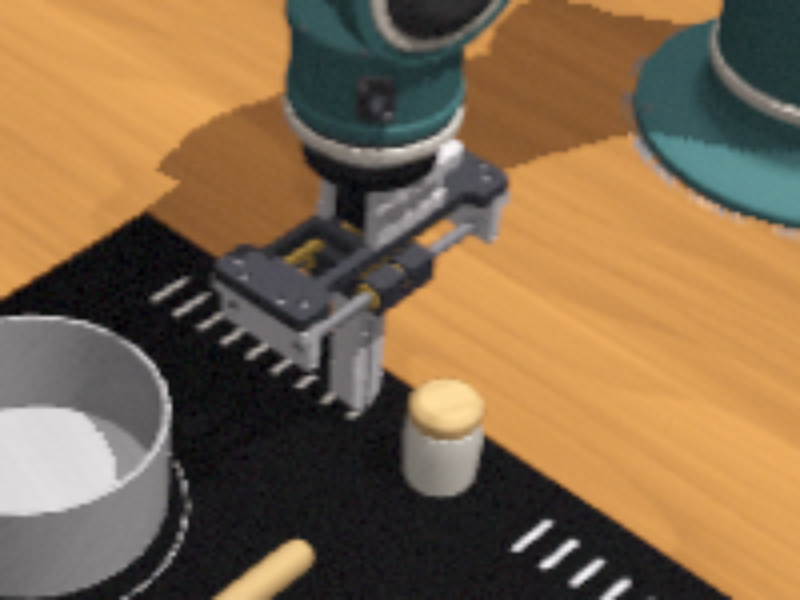

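The picture shows the closed fingertip just above the first tick (crop about (355,405), predicted (352,399)). The salt pot and pan are clear. Next is touching down gently, then the stroke.

```bash
python3 - <<'E'
from h import *
def F(n=10):
    f=[]
    for i in range(n): robot.pause(.02);f.append(robot.get_state()['force'])
    return np.mean(f,0)
b=F(15)
hit=robot.move_linear([.5362,.0114,.082],velocity=.012,threshold=2.5)
f=F()-b;s=robot.get_state();print(hit,s['time'],s['ee_pos'],f)
z=s['ee_pos'][2]
if hit and abs(z-.085)<.004:
    for _ in range(3):
        if 2<f[2]<4.5: break
        z+=np.clip((f[2]-3)/6e3,-.0006,.0006)
        robot.move_linear([.5362,.0114,z],velocity=.005)
        f=F()-b;print('adj',z,robot.get_state()['ee_pos'],f)
    if 1.5<f[2]<6:
        robot.move_linear([.5350,-.0889,z],velocity=.04)
        s=robot.get_state();print(s['time'],s['ee_pos'],F()-b)
E
```

```text
True 7.1417 [0.53596165 0.01139561 0.08529987] [3.71625228e-01 8.49836721e-04 1.71826536e+00]
adj 0.0850862507115076 [0.53602093 0.01143007 0.08505202] [-1.90274986  0.34560747  3.17928455]
10.2167 [ 0.53499457 -0.08883631  0.0850889 ] [0.12890436 2.2234244  3.40664293]
```

```bash
python3 - <<'E'
from h import *
im=robot.grab_frame("scene")[150:290,260:440,::-1]
cv2.imwrite("pics/s2.png",cv2.resize(im,None,fx=4,fy=4))
s=robot.get_state();print(s['time'],s['ee_pos'],s['force'])
p=ticks("scene",(330,215,366,239));print(ray("scene",p,.066))
E
```

```text
10.4333 [ 0.53500039 -0.08884081  0.08508853] [-0.72034158  2.43398927  2.41319537]
[[ 0.53541768 -0.08161377  0.066     ]
 [ 0.53483919 -0.06875838  0.066     ]
 [ 0.5351768  -0.0488532   0.066     ]
 [ 0.53504891 -0.02867238  0.066     ]
 [ 0.53524993 -0.00883006  0.066     ]
 [ 0.53573347  0.01113453  0.066     ]
 [ 0.48477616 -0.02103645  0.066     ]]
```

View pics/s2.png

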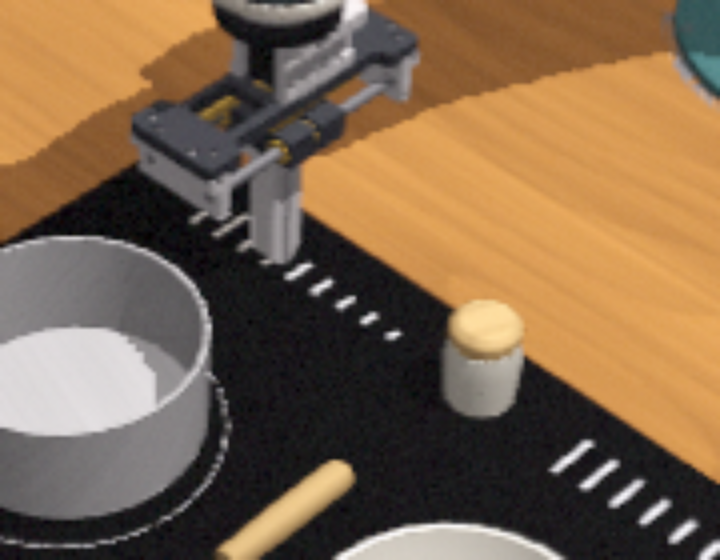

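The fingertip rests on the sixth mark (crop about (272,258)). Five marks are visible below it and three above, and nothing else has moved.

```bash
python3 -c "
from rig import robot
print(robot.sign_off())"
```

```text
the job is handed in; nothing more can be done
None
```

The saucepan was on the right zone; I slid the fingertip from the low mark of its slider to the sixth mark in one light stroke, handed the job in at about 10.5 s with the tip still resting there at about 3 N, and touched nothing else.

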